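# Index the dividing slide one notch and shim its work board level

### The job

Pull the spring index plunger of the dividing slide out, slide the carriage exactly one notch towards the end where the drill post stands, and let the plunger drop fully back into that notch. Then push the wooden wedge, thin end first and lying flat on the bench, under the batten of the sagging work board until the board sits level, and leave it there. Leave the small bowl and the mallet where they are.

Things in the scene. Friction and masses are not known exactly. Their poses are not given: they have to be found in the camera images.
- bed: Fixed bed of the dividing slide: grey base 115 x 460 x 20 mm, steel rails and, along its robot-side edge, a sloping rack with 5 notches 45 mm apart. Origin under its middle, on the bench; +y = slide direction, +x away from the robot; base front face at x -55 mm. Plunger tab at bed x -97, y = carriage + 100; batten edge at x -145, y = carriage - 60 mm.
- carriage (a joint): Position (m) of the aluminium carriage (90 x 300 mm) along the bed's +y: 0 in the middle notch, where it starts; notches at 0, +-0.045, +-0.090 (end stops). About 2 N of friction with the plunger out. Carries the plunger on its +y half, the work board on its -y half, and a 32 mm chip pipe rising at bed x +45 to 271 mm and running to x -103 straight over the plunger: it blocks the way from above.
- plunger (a joint): How far (m) the spring plunger is pulled out along its axis: 0 home in a notch, 0.018 end stop. Its round-nosed 12 mm pin sits in 14 mm notches and is clear of the rack above 0.012: pull about 0.015 to slide. The spring pulls it in with 6 N at 0, 13 N at 0.018. Let go within 3 mm of a notch it centres itself.
- pull_grip (a point): Middle of the plunger's black flat tab: 90 mm wide (y, as the bed's), 12 mm thick (x, pinch across its two faces), 30 mm tall (z). +z is the plunger's axis, outward = pull direction, leaning 35 degrees from vertical to the robot (bed -x); a gripper lines up its fingers along -z. A 14 mm stem leaves below; the housing starts 44 mm below this point along z. 104 mm above the bench when home.
- board (a joint): Tilt (rad) of the hinged plywood work board (dark turned bowl fixed on it). 0 = level; negative = its free, robot-side edge hangs low; starts at -0.08, its lower stop; upper stop +0.05. Level means within 0.018 (1 degree). Lifting the free edge takes about 3.5 N.
- board_foot (a point): Middle of the rounded lower edge of the batten (180 mm long in y, 20 mm thick, edge radius 8 mm) under the board's free robot-side edge, 175 mm from the hinge; 8 mm above the bench at the start, 22 mm when level. x points to the hinge (bed +x when level), y = bed's y. The board's underside is 36 mm and its top 50 mm above this point; the bowl starts 30 mm behind it, 50 mm taller still.
- wedge: Loose plain wooden wedge, 140 mm long (x), 45 mm wide (y): a 20 mm butt, 40 mm thick, then tapering evenly over 120 mm to 4 mm at its +x end. About 90 g. Origin on its flat underside, 60 mm from the tip, where it is 22 mm thick: with that under the batten's edge the board is level, and 9 mm either way will do. Lies flat on the bench on the robot's side of the board, thin end roughly towards it.
- wedge_tip (a point): Middle of the lower edge of the wedge's thin end, 60 mm along +x from its origin; same axes as the wedge.
- drill_post: Fixed drill post, 290 mm tall: square base 90 x 90 x 20 mm, steel column, and an arm holding a dark upright drill (52 mm) whose bit points down. It stands beyond one end of the bed, about 290 mm from its middle; which end varies. Origin under the base's middle.
- tool_rest: Fixed tool rest, 155 mm tall: same base, short column with a slanted 170 mm steel plate across the top. It stands beyond the other end of the bed. Origin under the base's middle.
- small_bowl: Loose turned bowl, 100 mm across, 55 mm tall. Bystander. Origin under its middle.
- mallet: Loose wooden mallet standing on its 84 mm head, handle up, 210 mm tall. Bystander. Origin under its middle.
Mind the look-alikes: they are no part of the job. What is shaped like the wedge but green is not meant.

How it is judged:
On the way, in this order (a step that is already met when the one before it is completed fails the run):
1. the plunger is pulled clear of its first notch (value of joint plunger above 0.011 m and value of joint carriage between -0.02 and 0.02 m), for 0.05 s.
2. the carriage is one notch nearer the drill post and the plunger is home in that notch, the board still sagging (((y of drill_post in the frame of bed above 0 m and value of joint carriage between 0.041 and 0.049 m) or (y of drill_post in the frame of bed below 0 m and value of joint carriage between -0.049 and -0.041 m)) and value of joint plunger below 0.003 m and value of joint board below -0.04 rad), for 0.3 s.
3. the board is level on the wedge (((y of drill_post in the frame of bed above 0 m and value of joint carriage between 0.041 and 0.049 m) or (y of drill_post in the frame of bed below 0 m and value of joint carriage between -0.049 and -0.041 m)) and value of joint plunger below 0.003 m and value of joint board between -0.018 and 0.018 rad and x of wedge_tip in the frame of board_foot above 0.03 m and y of wedge in the frame of board_foot between -0.09 and 0.09 m and angle between wedge's own z axis and vertical below 0.12 rad), for 0.2 s.
At the end, for the whole second after the job is handed in: The carriage is one 45 mm notch from its start towards the drill post (within 4 mm) with the plunger home (within 3 mm), the board is level within 0.018 rad (1 degree), and the wedge lies flat under the batten (tip at least 30 mm past it) at rest (all of step 3 and linear speed of wedge below 0.01 m/s); the robot touches nothing.
It fails at once if the small bowl or the mallet is moved more than 20 mm (distance of any of small_bowl, mallet from where it was at the start of the episode above 0.02 m).
It also fails if it takes over 61 s, if anything falls off the work surface, if the arm or the gripper's body presses on something with over 40 N, if the wrist force passes 120 N, or if a joint passes its speed limit or range.

### The arm

A 6-joint arm with a two-finger parallel gripper is mounted at the origin on the work surface. World frame = base frame: x ahead of the robot, y to its left, z up, the work surface at z = 0. Lengths are in m, angles in rad, forces in N, time in s.
With the tool pointing down it reaches from about 0.275 to 0.825 m from the base axis. Payload 4.9 kg.
Tool frame: the origin (TCP) lies at the very end of the fingers, on their centre line; the grasp point (between the pads) lies 19 mm behind it; z points along the fingers, y is the line along which they close (so a half turn about z gives the same grasp; the last joint's range is limited). The gripper opens to 85 mm and grips with 20 to 120 N. Pads are 22 mm wide; open, the fingers measure 114 mm over their backs; the gripper's body (76 mm by 85 mm) begins 54 mm behind the grasp point. The pads swing forward as they close: fully open they stand 13 mm farther back than shut.
Start: joints at [1.142, 0.326, -0.193, 1.052, 0, 1.437], TCP at [0.16, 0.526, 0.231] pointing down, gripper open.
Joint ranges: [-2.65, 2.65], [-0.97, 1.79], [-1.3, 1.35], [-1.93, 2.1], [-1.47, 1.37], [-3.14, 3.14]. Speed limits (rad/s): [2.57, 2.57, 3.14, 3.14, 3.14, 3.14].

### API

Orientations are given as a unit quaternion [x, y, z, w].
In Python, from station import robot, viewer, ticket gives the robot as it stands.
- The arm moves only by the tool apply_moves, never from a script. Its argument "moves" is a list of rows, each a list of 6 numbers: the shift along the world's x, y, z in cm, then the turn, a rotation vector about the world's x, y, z in degrees. A call has 1 to 8 rows; each row shifts and turns the commanded pose from where the row before left it; what a row does not reach is not made up. A row lasts 1/10 s, in which the tool goes at most 50 mm and 8.59 degrees, less where a joint would pass 70% of its speed; a pose out of reach is approached as far as the arm can. A call with a gripper value outside its range is refused whole. "grip" is the opening, from -1 (shut) to 1 (fully open), so that 0 is half open, set as the call begins (left out, the last holds). The fingers move at their own pace and stop on an object; "squeeze" is the grip in N (left out, the last holds). Time passes only in rows, so rows that do not move let the fingers close. It gives the time, the measured TCP pose, the force, the opening and the grip force at its end, in the units of the state.
- robot.read_state(): the state, without advancing time (a new reading comes with each control period).
- viewer.grab_frame(name): name is "side" or "top" or "wrist"; returns the picture (480x640x3 uint8, red, green, blue); there is no depth.
- viewer.camera_info(name): a dict with "fx", "fy", "cx", "cy" (pixels), "xyz" and "rotation" of the camera in the world; the wrist camera has in their place "mount" (4x4, takes a point from camera to tool coordinates, whose origin is the TCP and whose axes are the flange's). Camera axes: x right, y down, z forward; pixel columns grow to the right and rows downward; lengths in m; the calibration is good to about 2 mm. A picture is of the moment at which its call begins: read the wrist's pose just before it. camera_info takes no time and is no camera call.
- ticket.sign_off(): hands the job in; it is judged then, once.
The state is a dict: "clock": time; "qpos": joint angles; "dq": joint speeds; "effort": joint torques, N m; "tcp_pos": TCP position; "tool_rot": TCP orientation; "ft_force": force on the tool from outside, world axes, zero at the start; "ft_torque": the same for the moment, N m; "grip_width": finger opening in m; "grip_force": force on a finger pad.
Only numpy, scipy, OpenCV 4.12 (cv2) and the standard library are available. Lean on these libraries where they do the work, as an engineer would, in place of code of your own. Each camera call takes 0.05 s, during which the arm holds its last target. There are 200 camera calls.

## Working session

There is one attempt and no reset: what is moved stays moved. The work goes in short steps, Python scripts to look and compute and a tool call to move; the robot and the scene stay as the last step left them, time stands still between calls to the robot, and variables do not carry over. Pictures are saved under pics/ and viewed, at most 10 in all, crops included, and the job is handed in when it is done.

Besides the shell and the picture viewer there is one more tool, called after "Call:" in YAML: its name, and indented under it one key for each argument. apply_moves: Moves the arm, as the interface text tells. Its arguments: {"type":"object","properties":{"moves":{"type":"array"},"grip":{"type":"number"},"squeeze":{"type":"number"}},"required":["moves"]}

```bash
mkdir -p pics; ls; python3 - <<'E'
from station import robot, viewer
import cv2,json
s=robot.read_state();print(s)
for n in("side","top"):
    cv2.imwrite(f"pics/{n}0.png",viewer.grab_frame(n)[:,:,::-1]);print(n,viewer.camera_info(n))
print(viewer.camera_info("wrist"))
E
```

```text
pics
{'clock': 0.0, 'qpos': array([ 1.14178887e+00,  3.26949003e-01, -1.93589677e-01,  1.05198666e+00,
        1.58475957e-05,  1.43659905e+00]), 'dq': array([-1.58105122e-03,  1.04185553e-03, -1.68106426e-03, -4.46218919e-04,
        6.59078466e-05,  1.10403695e-05]), 'effort': array([-8.42671252e-04, -4.43395650e+01,  2.62441009e+01,  1.53707358e-02,
       -3.62993842e-04,  5.81302345e-06]), 'tcp_pos': array([0.15954697, 0.52574541, 0.23049684]), 'tool_rot': array([ 1.46871812e-01,  9.89155156e-01, -8.28251049e-04, -2.47853437e-04]), 'ft_force': array([-0.39572524,  0.15358382, -0.05248725]), 'ft_torque': array([-0.0246118 , -0.04616175,  0.06207713]), 'grip_force': 0.0, 'grip_width': 0.0854655572112751}
side {'fx': 575.311373950762, 'fy': 575.311373950762, 'cx': 315.29125124840937, 'cy': 243.74178119524302, 'xyz': array([ 0.15284855, -0.8161541 ,  0.89363163]), 'rotation': array([ 0.88657183, -0.21516639,  0.08789296, -0.39996079])}
top {'fx': 568.8357144926698, 'fy': 568.8357144926698, 'cx': 314.83422911011843, 'cy': 230.77832822507574, 'xyz': array([ 0.39364628, -0.00688595,  1.2547307 ]), 'rotation': array([-0.6968597 ,  0.71456003, -0.04574197,  0.04120916])}
{'fx': 381.25290606167465, 'fy': 381.25290606167465, 'cx': 316.15633817926954, 'cy': 241.13738187702089, 'mount': array([[ 1.50386072e-04, -9.57714855e-01, -2.87719018e-01,
         7.24248886e-02],
       [ 9.99999569e-01,  4.07560925e-04, -8.33942598e-04,
         4.26197849e-04],
       [ 9.15942243e-04, -2.87718769e-01,  9.57714504e-01,
        -1.42136170e-01],
       [ 0.00000000e+00,  0.00000000e+00,  0.00000000e+00,
         1.00000000e+00]])}
```

View pics/top0.png

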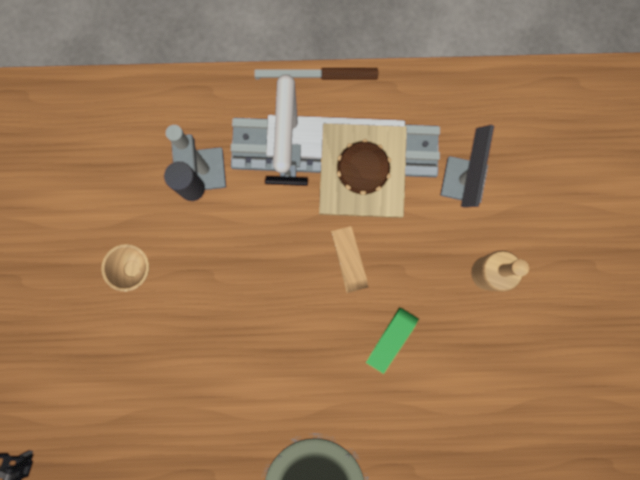

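View pics/side0.png

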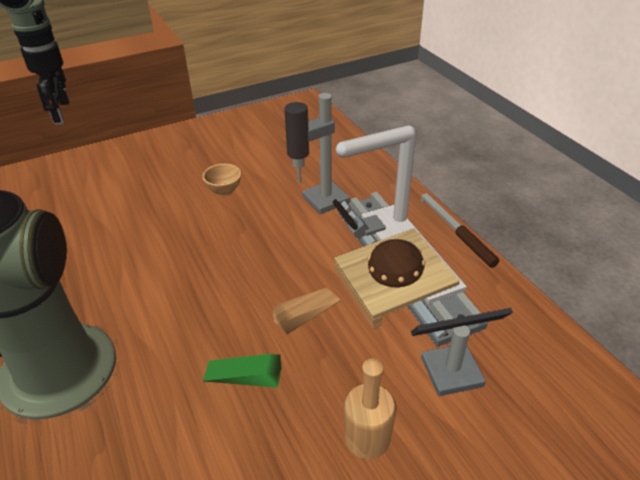

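The top view shows:
- Drill post at about (185,170) on the world +y side, tool rest at (470,170).
- Plunger tab at (286,181), with the pipe above it along column 285.
- Board at (320–405, 124–217).
- Wedge from tip (343,230) to butt (357,288).
- Green decoy at (393,341).

The side view shows the tab at (345,214) and the wedge at (305,308). So the carriage goes towards +y.

```bash
cat > h.py <<'E'
import numpy as np, cv2
from scipy.spatial.transform import Rotation as R
from station import robot, viewer
def cam(n):
    c=viewer.camera_info(n)
    if n=="wrist":
        s=robot.read_state();T=np.eye(4);T[:3,:3]=R.from_quat(s['tool_rot']).as_matrix();T[:3,3]=s['tcp_pos'];M=T@c['mount'];return c,M[:3,3],M[:3,:3]
    return c,np.array(c['xyz']),R.from_quat(c['rotation']).as_matrix()
def ray(C,uv):
    c,o,r=C;d=r@np.array([(uv[0]-c['cx'])/c['fx'],(uv[1]-c['cy'])/c['fy'],1]);return o,d/np.linalg.norm(d)
def plane(C,uv,z):
    o,d=ray(C,uv);return o+d*(z-o[2])/d[2]
def proj(C,p):
    c,o,r=C;q=r.T@(np.array(p)-o);return q[:2]/q[2]*[c['fx'],c['fy']]+[c['cx'],c['cy']]
def tri(C1,u1,C2,u2):
    o1,d1=ray(C1,u1);o2,d2=ray(C2,u2);t=np.linalg.lstsq(np.c_[d1,-d2],o2-o1,rcond=None)[0]
    a=o1+d1*t[0];b=o2+d2*t[1];return (a+b)/2,np.linalg.norm(a-b)
def blob(mask,box):
    x0,y0,x1,y1=box;m=np.zeros_like(mask);m[y0:y1,x0:x1]=mask[y0:y1,x0:x1]
    cs,_=cv2.findContours(m,cv2.RETR_EXTERNAL,cv2.CHAIN_APPROX_NONE);return max(cs,key=cv2.contourArea)
E
python3 - <<'E'
from h import *
np.set_printoptions(precision=4,suppress=True)
t=cv2.imread('pics/top0.png');s=cv2.imread('pics/side0.png');T=cam('top');S=cam('side')
dt=(t.max(2)<60).astype(np.uint8);ds=(s.max(2)<60).astype(np.uint8)
a=blob(dt,(255,165,318,195));b=blob(ds,(325,190,362,235))
for c in(a,b): print(cv2.minAreaRect(c),cv2.boundingRect(c),cv2.contourArea(c))
ca=np.array(cv2.minAreaRect(a)[0]);cb=np.array(cv2.minAreaRect(b)[0])
print('tab tri',tri(T,ca,S,cb),'on plane',plane(T,ca,.104))
p=a[:,0,:].astype(float)
for e in(p[:,0].min(),p[:,0].max()):
    q=p[abs(p[:,0]-e)<2].mean(0);q[0]=e;print('tab end',q,plane(T,q,.112))
# board top corners & bed, wedge masks
hsv=cv2.cvtColor(t,cv2.COLOR_BGR2HSV)
for n,u in dict(wt=(343,230),wb=(357,288),bench=(343,215+10),board=(330,200),bench2=(400,260)).items(): print(n,hsv[u[1],u[0]],t[u[1],u[0]])
vis=cv2.resize(t[105:305,220:450],None,fx=3,fy=3,interpolation=cv2.INTER_CUBIC)
cv2.imwrite('pics/crop1.png',vis)
E
```

```text
((286.0247802734375, 179.95565795898438), (40.1857795715332, 6.8111491203308105), 2.602562189102173) (266, 177, 41, 8) 221.5
((344.8200378417969, 214.2600555419922), (35.80000305175781, 6.199999809265137), 53.13010025024414) (333, 200, 24, 30) 164.0
tab tri (array([0.6441, 0.0404, 0.1017]), np.float64(0.0015941661104118586)) on plane [0.6428 0.0406 0.104 ]
tab end [266.     179.8571] [0.6423 0.0812 0.112 ]
tab end [306.    180.625] [ 0.6387 -0.0006  0.112 ]
wt [ 16 108 199] [115 161 199]
wb [ 16 116 138] [ 75 108 138]
bench [ 14 137 167] [ 77 120 167]
board [ 21  71 193] [139 176 193]
bench2 [ 14 138 159] [ 73 113 159]
```

View pics/crop1.png

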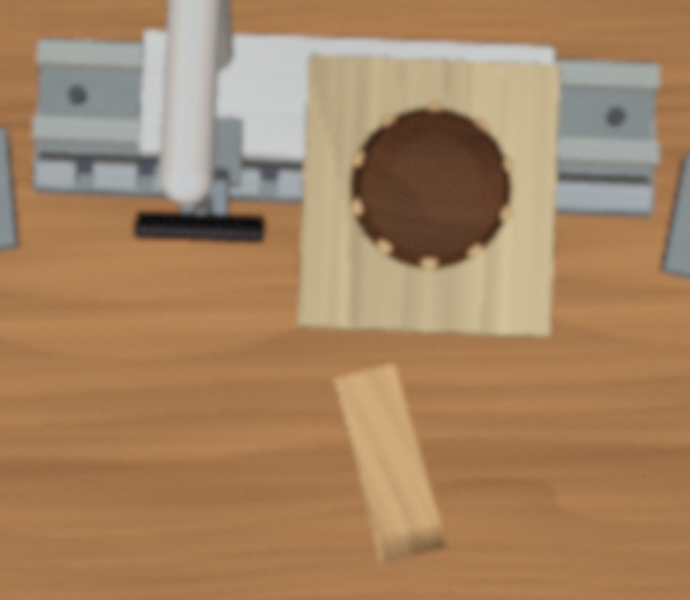

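The crop shows, in image pixels:
- Back rail from (232.7,118.3) to (440,125.7).
- Board's front edge from (319,213) to (403,217).
- Wedge tip corners at (331,231) and (351,226), and the butt's foot at (347,292) and (368,287).

```bash
python3 - <<'E'
from h import *
np.set_printoptions(precision=4,suppress=True)
T=cam('top');S=cam('side')
f=lambda x,y:(220+x/3-.33,105+y/3-.33)
for z in (.03,): 
    a=plane(T,f(38,40),z);b=plane(T,f(660,62),z);print('rail',a,b,np.linalg.norm(a-b),'yaw',np.degrees(np.arctan2(-(a-b)[0],(a-b)[1])))
a=plane(T,f(298,325),.058);b=plane(T,f(549,336),.058);print('board edge',a,b,np.linalg.norm(a-b),'yaw',np.degrees(np.arctan2(-(a-b)[0],(a-b)[1])))
c1,c2=plane(T,f(333,379),.004),plane(T,f(394,364),.004)
b1,b2=plane(T,f(380,560),0.005),plane(T,f(443,545),.005)
print('tip',c1,c2,'w',np.linalg.norm(c1-c2));print('butt',b1,b2,np.linalg.norm(b1-b2))
tip=(c1+c2)/2;bt=(b1+b2)/2;d=tip-bt;print('mid tip',tip,'butt',bt,'len',np.linalg.norm(d),'yaw',np.degrees(np.arctan2(d[1],d[0])))
# wedge segmentation for check
t=cv2.imread('pics/top0.png').astype(int);h=cv2.imread('pics/side0.png').astype(int)
m=((t[:,:,0]/t[:,:,2].clip(1)>.52)&(t[:,:,1]<t[:,:,2])).astype(np.uint8)
c=blob(m,(325,221,375,296));print('mask',cv2.minAreaRect(c),cv2.contourArea(c))
# bystanders
for n,u in dict(bowl=(126,268),mallet=(497,272)).items(): print(n,plane(T,u,.03))
E
```

```text
rail [0.802  0.1602 0.03  ] [ 0.7742 -0.3001  0.03  ] 0.46112618560741103 yaw -3.4549352663108692
board edge [ 0.5794 -0.0263  0.058 ] [ 0.5672 -0.2041  0.058 ] 0.17821601326248804 yaw -3.949184172263728
tip [ 0.5468 -0.052   0.004 ] [ 0.5569 -0.0974  0.004 ] w 0.04652453188647879
butt [ 0.4131 -0.0823  0.005 ] [ 0.4228 -0.1286  0.005 ] 0.047310939139099485
mid tip [ 0.5519 -0.0747  0.004 ] butt [ 0.4179 -0.1055  0.005 ] len 0.13745178406056352 yaw 12.95436621533032
mask ((349.26763916015625, 258.7037048339844), (63.777469635009766, 23.101770401000977), 75.3236083984375) 1330.5
bowl [0.4745 0.391  0.03  ]
mallet [ 0.4459 -0.4066  0.03  ]
```

```bash
cat >> h.py <<'E'
np.set_printoptions(precision=3,suppress=True)
YAW=np.radians(-3.5);BED=R.from_euler('z',YAW)
U=BED.apply([-np.sin(np.radians(35)),0,np.cos(np.radians(35))]);BY=BED.apply([0,1,0]);BX=BED.apply([1,0,0])
def tool(z,x): return R.from_matrix(np.c_[x,np.cross(z,x),z])
def to(p,rot):
    s=robot.read_state();d=(np.array(p)-s['tcp_pos'])*100;rv=np.degrees((rot*R.from_quat(s['tool_rot']).inv()).as_rotvec())
    print('t',s['clock'],'tcp',s['tcp_pos'],'d cm',d,'rotvec deg',rv,np.linalg.norm(rv),'q',s['qpos'],'F',s['ft_force'],'w',s['grip_width'])
E
python3 - <<'E'
from h import *
tab=np.array([.643,.0405,.103])
print(U,BX,BY)
g=tool(-U,-BY); to(tab+.10*U,g)
T=cam('top');S=cam('side');print('drill',tri(T,(181,168),S,(297,106)))
E
```

```text
[-0.573  0.035  0.819] [ 0.998 -0.061  0.   ] [0.061 0.998 0.   ]
t 0.1 tcp [0.16  0.526 0.231] d cm [ 42.618 -48.18   -4.568] rotvec deg [-32.826 -22.835  99.789] 107.50264432928064 q [ 1.142  0.327 -0.193  1.052 -0.     1.437] F [-0.678  0.288  1.34 ] w 0.08554307406195737
drill (array([0.625, 0.216, 0.287]), np.float64(0.00835306241835549))
```

Call:
apply_moves:
  moves:
    - [1.6,-3.2,0,-1.37,-0.95,4.16]
    - [1.6,-3.2,0,-1.37,-0.95,4.16]
    - [1.6,-3.2,0,-1.37,-0.95,4.16]
    - [1.6,-3.2,0,-1.37,-0.95,4.16]
    - [1.6,-3.2,0,-1.37,-0.95,4.16]
    - [1.6,-3.2,0,-1.37,-0.95,4.16]
    - [1.6,-3.2,0,-1.37,-0.95,4.16]
    - [1.6,-3.2,0,-1.37,-0.95,4.16]
  grip: 0
  squeeze: 60

```text
clock: 0.9
tcp_pos: [0.288, 0.2689, 0.231]
tool_rot: [-0.145, 0.983, -0.084, 0.078]
ft_force: [1.6, -0.5, 0.2]
grip_width: 0.0425
grip_force: 0.0
```

Call:
apply_moves:
  moves:
    - [1.6,-3.2,0,-1.37,-0.95,4.16]
    - [1.6,-3.2,0,-1.37,-0.95,4.16]
    - [1.6,-3.2,0,-1.37,-0.95,4.16]
    - [1.6,-3.2,0,-1.37,-0.95,4.16]
    - [1.6,-3.2,0,-1.37,-0.95,4.16]
    - [1.6,-3.2,0,-1.37,-0.95,4.16]
    - [1.6,-1,0,-1.37,-0.95,4.16]
    - [0,0,0,-1.37,-0.95,4.16]

```text
clock: 1.7
tcp_pos: [0.4012, 0.0666, 0.2317]
tool_rot: [-0.418, 0.882, -0.16, 0.15]
ft_force: [-0.1, -0.2, -0.4]
grip_width: 0.0427
grip_force: 0.0
```

```bash
python3 - <<'E'
from h import *
tab=np.array([.643,.0405,.103])
g=tool(-U,-BY); to(tab+.10*U,g)
E
```

```text
t 1.7 tcp [0.401 0.067 0.232] d cm [18.453 -2.257 -4.678] rotvec deg [-10.914  -7.541  33.285] 35.83077619101341 q [ 0.141 -0.212 -0.875  0.518 -0.213 -0.787] F [-0.119 -0.244 -0.43 ] w 0.04271192862377225
```

Call:
apply_moves:
  moves:
    - [2.3,-0.28,-0.58,-1.37,-0.94,4.16]
    - [2.3,-0.28,-0.58,-1.37,-0.94,4.16]
    - [2.3,-0.28,-0.58,-1.37,-0.94,4.16]
    - [2.3,-0.28,-0.58,-1.37,-0.94,4.16]
    - [2.3,-0.28,-0.58,-1.37,-0.94,4.16]
    - [2.3,-0.28,-0.58,-1.37,-0.94,4.16]
    - [2.3,-0.28,-0.58,-1.37,-0.94,4.16]
    - [2.3,-0.28,-0.58,-1.37,-0.94,4.16]

```text
clock: 2.5
tcp_pos: [0.5842, 0.0458, 0.1841]
tool_rot: [-0.655, 0.694, -0.219, 0.205]
ft_force: [-0.3, 0.7, -0.0]
grip_width: 0.043
grip_force: 0.0
```

```bash
python3 - <<'E'
from h import *
tab=np.array([.643,.0405,.103])
g=tool(-U,-BY); to(tab+.10*U,g)
W=cam('wrist');i=viewer.grab_frame('wrist')[:,:,::-1];cv2.imwrite('pics/w1.png',i)
print(proj(W,tab),[proj(W,tab+a*.045*BY+b*.015*U) for a in(-1,1) for b in(-1,1)])
E
```

```text
t 2.5 tcp [0.584 0.046 0.184] d cm [ 0.156 -0.179  0.077] rotvec deg [ 0.128 -0.162 -0.206] 0.2914952115771103 q [-0.042  0.103 -0.849  0.01  -0.011 -1.56 ] F [-0.331  0.668 -0.022] w 0.04299706102193882
[313.613 239.46 ] [array([313.879, 168.216]), array([313.763, 173.538]), array([313.491, 292.501]), array([313.344, 311.506])]
```

View pics/w1.png

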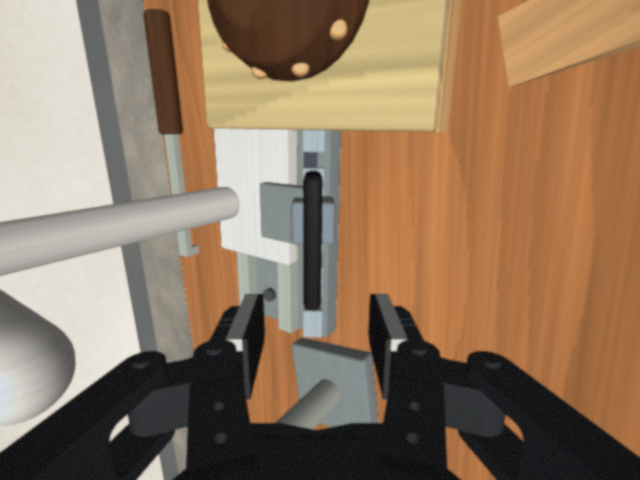

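The wrist picture shows the tab from (313,172) to (313,311), as predicted, lying midway between the fingers with the pipe well to the left. I move in and close.

Call:
apply_moves:
  moves:
    - [1.16,-0.1,-1.61,0,0,0]
    - [1.16,-0.1,-1.61,0,0,0]
    - [1.16,-0.1,-1.61,0,0,0]
    - [1.16,-0.1,-1.61,0,0,0]
    - [1.16,-0.1,-1.61,0,0,0]
    - [1.16,-0.1,-1.61,0,0,0]
    - [0,0,0,0,0,0]

```text
clock: 3.25
tcp_pos: [0.6526, 0.0398, 0.0859]
tool_rot: [-0.654, 0.695, -0.217, 0.204]
ft_force: [-0.4, 0.5, 0.7]
grip_width: 0.0425
grip_force: 0.0
```

Call:
apply_moves:
  moves:
    - [0,0,0,0,0,0]
    - [0,0,0,0,0,0]
    - [0,0,0,0,0,0]
    - [0,0,0,0,0,0]
    - [0,0,0,0,0,0]
  grip: -1
  squeeze: 60

```text
clock: 3.75
tcp_pos: [0.6533, 0.04, 0.0893]
tool_rot: [-0.654, 0.695, -0.219, 0.205]
ft_force: [-5.5, -0.0, 8.1]
grip_width: 0.0112
grip_force: 60.0
```

Call:
apply_moves:
  moves:
    - [-0.23,0.01,0.33,0,0,0]
    - [-0.23,0.01,0.33,0,0,0]
    - [-0.23,0.01,0.33,0,0,0]
    - [-0.23,0.01,0.33,0,0,0]
    - [0,0,0,0,0,0]
    - [0,0,0,0,0,0]

```text
clock: 4.35
tcp_pos: [0.6447, 0.0406, 0.1015]
tool_rot: [-0.654, 0.694, -0.218, 0.205]
ft_force: [8.1, 1.0, -9.0]
grip_width: 0.0113
grip_force: 58.4
```

```bash
python3 - <<'E'
from h import *
s=robot.read_state();d=s['tcp_pos']-np.array([.6533,.0400,.0893]);print(s['tcp_pos'],s['grip_width'],'F.U',s['ft_force']@U,s['ft_force'],'pull',d@U,d@BX,d@BY)
E
```

```text
[0.645 0.041 0.102] 0.011279773260648135 F.U -11.970081429153256 [ 8.114  1.042 -8.987] pull 0.014974739806416346 -0.008651052272781483 4.3472486976495885e-05
```

Call:
apply_moves:
  moves:
    - [0.04,0.64,0,0,0,0]
    - [0.04,0.64,0,0,0,0]
    - [0.04,0.64,0,0,0,0]
    - [0.04,0.64,0,0,0,0]
    - [0.04,0.64,0,0,0,0]
    - [0.04,0.64,0,0,0,0]
    - [0.04,0.65,0,0,0,0]
    - [0,0,0,0,0,0]

```text
clock: 5.15
tcp_pos: [0.6477, 0.0856, 0.1015]
tool_rot: [-0.654, 0.694, -0.219, 0.205]
ft_force: [8.3, 0.9, -9.4]
grip_width: 0.0111
grip_force: 58.5
```

```bash
python3 - <<'E'
from h import *
s=robot.read_state();d=s['tcp_pos']-np.array([.6533,.0400,.0893]);print(s['tcp_pos'],s['grip_width'],'F.U',s['ft_force']@U,s['ft_force'],'pull',d@U,d@BX,d@BY)
E
```

```text
[0.648 0.086 0.101] 0.011136898405325177 F.U -12.41541424404341 [ 8.268  0.891 -9.416] pull 0.014762259673058668 -0.00834518491904716 0.045217471677907725
```

Slid 45.2 mm. Now let it in and check the force.

Call:
apply_moves:
  moves:
    - [0.21,-0.01,-0.3,0,0,0]
    - [0.21,-0.01,-0.3,0,0,0]
    - [0.21,-0.01,-0.3,0,0,0]
    - [0.21,-0.01,-0.3,0,0,0]
    - [0,0,0,0,0,0]
    - [0,0,0,0,0,0]

```text
clock: 5.75
tcp_pos: [0.6559, 0.0851, 0.0897]
tool_rot: [-0.654, 0.694, -0.219, 0.205]
ft_force: [5.3, 1.6, -5.1]
grip_width: 0.0114
grip_force: 59.2
```

```bash
python3 - <<'E'
from h import *
s=robot.read_state();d=s['tcp_pos']-np.array([.6533,.0400,.0893]);print(s['tcp_pos'],s['grip_width'],'F.U',s['ft_force']@U,s['ft_force'],'pull',d@U,d@BX,d@BY)
E
```

```text
[0.656 0.085 0.09 ] 0.01140041298781957 F.U -7.14554692100989 [ 5.334  1.59  -5.063] pull 0.000436998182848279 -0.00013080949764336997 0.04514987009217629
```

Call:
apply_moves:
  moves:
    - [0,0,0,0,0,0]
    - [0,0,0,0,0,0]
    - [0,0,0,0,0,0]
    - [0,0,0,0,0,0]
    - [0,0,0,0,0,0]
  grip: 0

```text
clock: 6.25
tcp_pos: [0.6553, 0.0847, 0.0896]
tool_rot: [-0.654, 0.695, -0.219, 0.205]
ft_force: [0.6, -0.3, -0.4]
grip_width: 0.0427
grip_force: 0.0
```

Call:
apply_moves:
  moves:
    - [-1.15,0.07,1.64,0,0,0]
    - [-1.15,0.07,1.64,0,0,0]
    - [-1.15,0.07,1.64,0,0,0]
    - [-1.15,0.07,1.64,0,0,0]
    - [-1.15,0.07,1.64,0,0,0]
    - [-1.15,0.07,1.64,0,0,0]
    - [-1.15,0.07,1.64,0,0,0]

```text
clock: 6.95
tcp_pos: [0.5742, 0.0897, 0.2049]
tool_rot: [-0.654, 0.695, -0.219, 0.205]
ft_force: [0.1, -0.3, -0.2]
grip_width: 0.0428
grip_force: 0.0
```

```bash
python3 - <<'E'
from h import *
W=cam('wrist');i=viewer.grab_frame('wrist')[:,:,::-1];cv2.imwrite('pics/w2.png',i)
t=viewer.grab_frame('top')[:,:,::-1];cv2.imwrite('pics/top2.png',t)
tab=np.array([.643,.0405,.103])+.045*BY
for e in(0,.005,.015):print(e,[proj(W,tab+e*U+a*.045*BY+.015*U) for a in(-1,1)])
w=np.array([.5519,-.0747,.004]);
g=tool(np.array([0,0,-1.]),-np.array([np.cos(np.radians(13)),np.sin(np.radians(13)),0]))
tip=w;ax=np.array([np.cos(np.radians(13)),np.sin(np.radians(13)),0])
p=tip-.13*ax;p[2]=.15;to(p,g)
E
```

```text
0 [array([316.005, 172.103]), array([315.785, 298.288])]
0.005 [array([316.029, 172.989]), array([315.802, 301.329])]
0.015 [array([316.078, 174.87 ]), array([315.839, 307.747])]
t 7.05 tcp [0.575 0.09  0.207] d cm [-14.989 -19.389  -5.665] rotvec deg [ 24.272  28.609 -71.133] 80.42055821608128 q [ 0.067  0.064 -0.82   0.078 -0.074 -1.467] F [0.414 0.575 0.61 ] w 0.042630847284903656
```

View pics/w2.png

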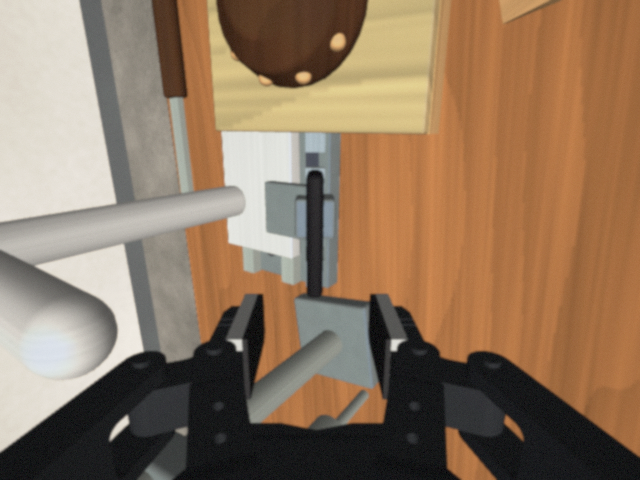

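The tab is home: its ends are at rows 172 and 297, and for home I expect 172 and 298. Next I move above the wedge.

Call:
apply_moves:
  moves:
    - [-2,-1,0,2,2.4,-5.9]
    - [-2,-1,0,2,2.4,-5.9]
    - [-2,-1,0,2,2.4,-5.9]
    - [-2,-1,0,2,2.4,-5.9]
    - [-2,-1,0,2,2.4,-5.9]
    - [-2,-1,0,2,2.4,-5.9]
    - [-0.5,-2.2,-0.5,2,2.4,-5.9]
    - [-0.5,-2.2,-0.5,2,2.4,-5.9]
  grip: 0.6

```text
clock: 7.85
tcp_pos: [0.4449, -0.0146, 0.1938]
tool_rot: [-0.315, 0.943, -0.077, 0.072]
ft_force: [0.2, 0.2, 0.2]
grip_width: 0.0682
grip_force: 0.0
```

Call:
apply_moves:
  moves:
    - [-0.5,-2.2,0,2,2.4,-5.9]
    - [-0.5,-2.2,0,2,2.4,-5.9]
    - [-0.5,-2.2,0,2,2.4,-5.9]
    - [-0.5,-2.2,0,2,2.4,-5.9]
    - [0,0,0,0,0,0]

```text
clock: 8.35
tcp_pos: [0.426, -0.1055, 0.1933]
tool_rot: [-0.114, 0.993, 0.001, -0.003]
ft_force: [-0.5, 0.3, -0.4]
grip_width: 0.0683
grip_force: 0.0
```

```bash
python3 - <<'E'
from h import *
ax=np.array([np.cos(np.radians(13)),np.sin(np.radians(13)),0]);tip=np.array([.5519,-.0747,.004])
g=tool(np.array([0,0,-1.]),-ax);p=tip-.13*ax;p[2]=.15;to(p,g)
W=cam('wrist');i=viewer.grab_frame('wrist')[:,:,::-1];cv2.imwrite('pics/w3.png',i)
t=viewer.grab_frame('top')[:,:,::-1];cv2.imwrite('pics/top3.png',t)
n=np.array([-ax[1],ax[0],0]);b=tip-.14*ax
print([proj(W,q) for q in(tip+.0225*n,tip-.0225*n,b+.0225*n+[0,0,.036],b-.0225*n+[0,0,.036],b+.02*ax+.0225*n+[0,0,.036],b+.02*ax-.0225*n+[0,0,.036])])
E
```

```text
t 8.35 tcp [ 0.426 -0.105  0.193] d cm [-0.079  0.152 -4.327] rotvec deg [-0.129 -0.329 -0.083] 0.36232867799398094 q [-0.411  0.159 -0.519  0.899 -0.    -0.639] F [-0.523  0.307 -0.446] w 0.06826596256335524
[array([340.13 , 342.035]), array([294.393, 342.044]), array([346.443, 209.686]), array([289.451, 209.632]), array([345.846, 234.111]), array([289.904, 234.07 ])]
```

View pics/w3.png

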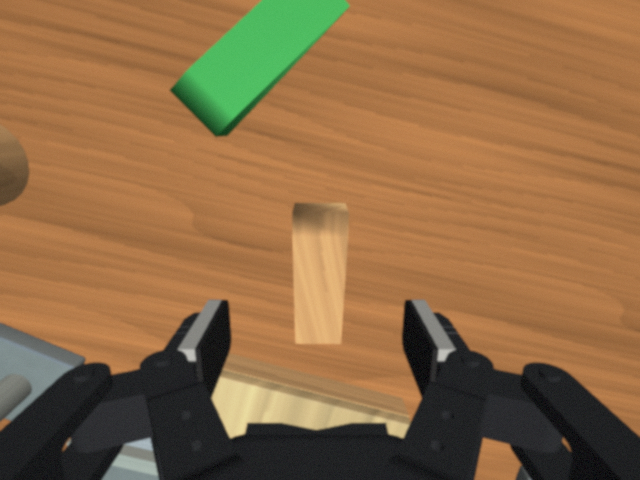

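```bash
python3 - <<'E'
from h import *
W=cam('wrist');i=cv2.imread('pics/w3.png').astype(int)
print([ (r,i[r,305:335].mean(0).astype(int).tolist()) for r in list(range(196,250,3))+list(range(336,350,2))])
A=plane(W,(318,203),0);B=plane(W,(318,343.5),0.004);print(A,B,np.linalg.norm((A-B)[:2]))
print(plane(W,(293,204),0),plane(W,(347.5,204),0),plane(W,(294,343),.004),plane(W,(342,343),.004))
E
```

```text
[(196, [75, 123, 180]), (199, [75, 123, 180]), (202, [78, 124, 174]), (205, [78, 116, 147]), (208, [69, 104, 134]), (211, [68, 102, 132]), (214, [70, 104, 135]), (217, [73, 109, 142]), (220, [76, 114, 149]), (223, [81, 121, 157]), (226, [87, 130, 169]), (229, [94, 141, 184]), (232, [103, 154, 200]), (235, [110, 166, 215]), (238, [115, 172, 221]), (241, [115, 172, 221]), (244, [115, 172, 221]), (247, [114, 172, 221]), (336, [116, 173, 223]), (338, [116, 173, 222]), (340, [116, 173, 223]), (342, [113, 169, 220]), (344, [89, 141, 197]), (346, [76, 124, 182]), (348, [73, 121, 177])]
[ 0.417 -0.103  0.   ] [ 0.552 -0.07   0.004] 0.13940147672563225
[ 0.423 -0.124  0.   ] [ 0.411 -0.077  0.   ] [ 0.557 -0.093  0.004] [ 0.546 -0.047  0.004]
```

Call:
apply_moves:
  moves:
    - [0.1,0.4,-2.7,0,0,0]
    - [0,0,-2.7,0,0,0]
    - [0,0,-2.7,0,0,0]
    - [0,0,-2.7,0,0,0]
    - [0,0,-2.7,0,0,0]
    - [0,0,-2.7,0,0,0]
    - [0,0,-2.0,0,0,0]
    - [0,0,0,0,0,0]

```text
clock: 9.25
tcp_pos: [0.4236, -0.0963, 0.0101]
tool_rot: [-0.118, 0.993, 0.003, -0.004]
ft_force: [-0.1, -0.5, -0.9]
grip_width: 0.0684
grip_force: 0.0
```

Call:
apply_moves:
  moves:
    - [0,0,0,0,0,0]
    - [0,0,0,0,0,0]
    - [0,0,0,0,0,0]
    - [0,0,0,0,0,0]
    - [0,0,0,0,0,0]
  grip: -1
  squeeze: 40

```text
clock: 9.75
tcp_pos: [0.4269, -0.0985, 0.0134]
tool_rot: [-0.117, 0.993, 0.001, -0.001]
ft_force: [-0.4, 1.0, 7.9]
grip_width: 0.0445
grip_force: 41.2
```

```bash
python3 - <<'E'
from h import *
to([.427,-.101,.008],tool(np.array([0,0,-1.]),-BX))
E
```

```text
t 9.75 tcp [ 0.427 -0.098  0.013] d cm [ 0.014 -0.253 -0.536] rotvec deg [ -0.139  -0.118 -16.919] 16.919921332201394 q [-0.396  0.421 -0.739  0.414  0.001 -0.63 ] F [-0.372  1.035  7.891] w 0.04453068335972548
```

Call:
apply_moves:
  moves:
    - [0,0,0.4,0,0,0]
    - [0,0.93,0,0,0,-4.23]
    - [0,0.93,0,0,0,-4.23]
    - [0,0.93,0,0,0,-4.23]
    - [0,0.93,0,0,0,-4.23]
    - [0,0,0,0,0,0]
    - [0,0,0,0,0,0]

```text
clock: 10.45
tcp_pos: [0.426, -0.0613, 0.0165]
tool_rot: [0.03, 1.0, 0.002, -0.002]
ft_force: [-0.4, 0.7, -1.6]
grip_width: 0.0445
grip_force: 40.7
```

```bash
python3 - <<'E'
from h import *
to([.5205,-.067,.012],tool(np.array([0,0,-1.]),-BX))
W=cam('wrist');i=viewer.grab_frame('wrist')[:,:,::-1];t=viewer.grab_frame('top')[:,:,::-1];s=viewer.grab_frame('side')[:,:,::-1]
cv2.imwrite('pics/top4.png',t)
a=cv2.resize(s[150:350,240:500],(520,400));b=cv2.resize(i,(270,200));c=cv2.resize(t[100:300,220:490],(270,200))
cv2.imwrite('pics/m4.png',np.hstack([a,np.vstack([b,c])]))
E
```

```text
t 10.45 tcp [ 0.426 -0.061  0.016] d cm [ 9.447 -0.575 -0.449] rotvec deg [-0.189 -0.196 -0.09 ] 0.2870352519084382 q [-0.316  0.405 -0.754  0.415  0.002 -0.257] F [-0.372  0.66  -1.618] w 0.044507175517503085
```

View pics/m4.png

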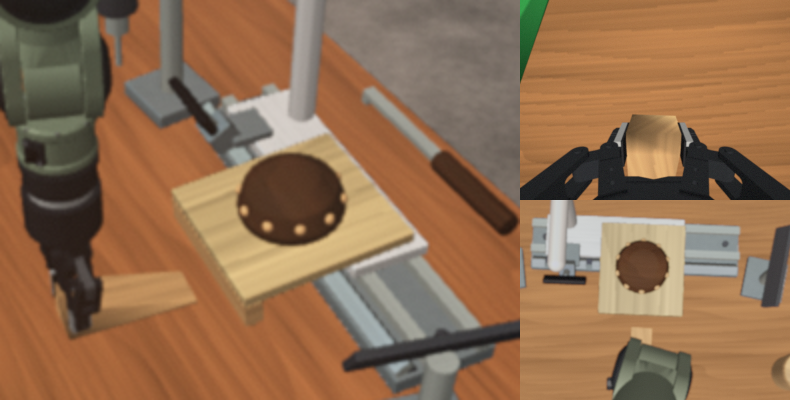

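```bash
python3 - <<'E'
from h import *
T=cam('top');t=cv2.imread('pics/top4.png').astype(int)
for c in (337,342,347):print(c,[(r,t[r,c].tolist()) for r in range(210,240,2)])
for r in(226,228,230): print(plane(T,(342,r),.005))
E
```

```text
337 [(210, [143, 179, 196]), (212, [144, 180, 198]), (214, [121, 160, 184]), (216, [84, 126, 170]), (218, [81, 123, 170]), (220, [80, 124, 171]), (222, [82, 126, 173]), (224, [82, 127, 175]), (226, [93, 138, 183]), (228, [123, 171, 209]), (230, [128, 175, 213]), (232, [127, 174, 212]), (234, [128, 175, 212]), (236, [125, 171, 208]), (238, [92, 128, 157])]
342 [(210, [149, 186, 204]), (212, [150, 187, 204]), (214, [122, 160, 181]), (216, [84, 125, 170]), (218, [81, 123, 170]), (220, [84, 126, 173]), (222, [85, 129, 176]), (224, [84, 128, 176]), (226, [89, 133, 180]), (228, [115, 161, 201]), (230, [125, 171, 208]), (232, [125, 172, 209]), (234, [126, 173, 209]), (236, [127, 174, 211]), (238, [126, 173, 209])]
347 [(210, [140, 176, 194]), (212, [140, 176, 194]), (214, [117, 153, 175]), (216, [84, 126, 169]), (218, [80, 124, 172]), (220, [84, 127, 173]), (222, [82, 127, 175]), (224, [84, 128, 176]), (226, [87, 130, 178]), (228, [113, 160, 200]), (230, [127, 173, 210]), (232, [125, 172, 208]), (234, [124, 170, 208]), (236, [125, 171, 209]), (238, [125, 171, 208])]
[ 0.557 -0.077  0.005]
[ 0.553 -0.077  0.005]
[ 0.548 -0.077  0.005]
```

Call:
apply_moves:
  moves:
    - [0,0,-0.25,0,0,0]
    - [0,0,0,0,0,0]
    - [0,0,0,0,0,0]

```text
clock: 10.9
tcp_pos: [0.4258, -0.0613, 0.0137]
tool_rot: [0.031, 1.0, 0.002, -0.002]
ft_force: [0.6, -0.4, -1.0]
grip_width: 0.0444
grip_force: 40.7
```

Call:
apply_moves:
  moves:
    - [1.0,-0.06,-0.1,0,0,0]
    - [1.0,-0.06,0,0,0,0]
    - [1.0,-0.06,0,0,0,0]
    - [1.0,-0.06,0,0,0,0]
    - [1.0,-0.06,0,0,0,0]
    - [1.0,-0.06,0,0,0,0]
    - [1.0,-0.06,0,0,0,0]
    - [0,0,0,0,0,0]

```text
clock: 11.7
tcp_pos: [0.4854, -0.0643, 0.0115]
tool_rot: [0.031, 0.999, 0.001, -0.012]
ft_force: [-24.2, 0.5, 24.2]
grip_width: 0.0447
grip_force: 43.7
```

Call:
apply_moves:
  moves:
    - [0.8,-0.05,0,0,0,0]
    - [0.8,-0.05,0,0,0,0]
    - [0.7,-0.05,0,0,0,0]
    - [0,0,0,0,0,0]
    - [0,0,0,0,0,0]

```text
clock: 12.2
tcp_pos: [0.5119, -0.0656, 0.0113]
tool_rot: [0.031, 0.999, 0.002, -0.009]
ft_force: [-14.2, 1.1, 10.5]
grip_width: 0.0446
grip_force: 43.0
```

```bash
python3 - <<'E'
from h import *
to([.5205,-.067,.012],tool(np.array([0,0,-1.]),-BX))
t=viewer.grab_frame('top')[:,:,::-1];s=viewer.grab_frame('side')[:,:,::-1]
cv2.imwrite('pics/top5.png',t);cv2.imwrite('pics/side5.png',s)
cv2.imwrite('pics/m5.png',cv2.resize(s[180:360,260:500],(800,600),interpolation=cv2.INTER_CUBIC))
E
```

```text
t 12.2 tcp [ 0.512 -0.066  0.011] d cm [ 0.865 -0.138  0.069] rotvec deg [-0.273 -0.999  0.037] 1.0363339544275199 q [-0.271  0.534 -0.522  0.532 -0.    -0.209] F [-14.222   1.076  10.456] w 0.04458841263338581
```

View pics/m5.png

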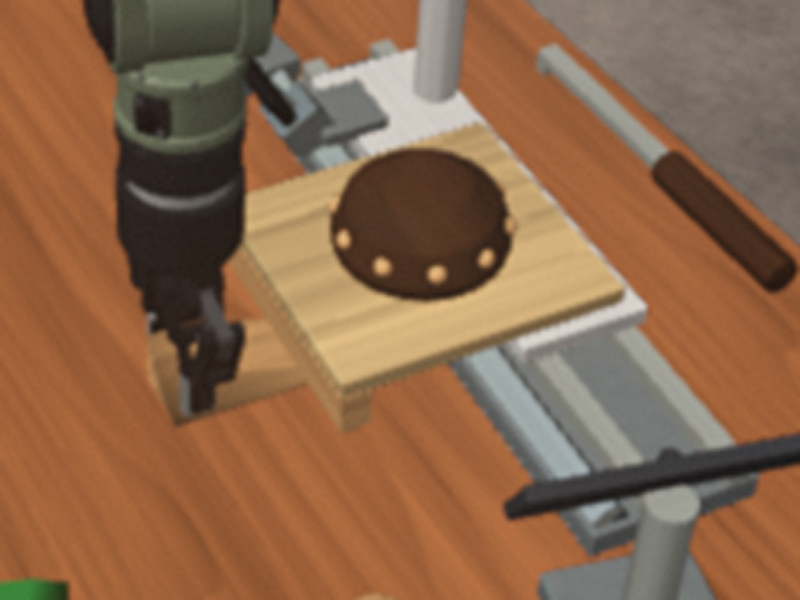

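```bash
cat >> h.py <<'E'
def corner(img,box,zoom=1):
    g=cv2.cvtColor(img,cv2.COLOR_BGR2GRAY);x0,y0,x1,y1=box
    m=np.zeros_like(g);m[y0:y1,x0:x1]=255
    p=cv2.goodFeaturesToTrack(g,1,.01,5,mask=m);return cv2.cornerSubPix(g,p,(4,4),(-1,-1),(3,60,.01))[0,0]
E
python3 - <<'E'
from h import *
T=cam('top');S=cam('side')
for k in('4','5'):
    t=cv2.imread(f'pics/top{k}.png');h=(t[:,:,0].astype(int)>105)
    # -y front corner of board in top: bottom row per column and right column per row
    cols=[max(np.where(h[190:225,c])[0])+190 for c in range(352,378,2)] ;rows=[max(np.where(h[r,370:400])[0])+370 for r in range(150,205,6)]
    print(k,cols,rows)
t0=cv2.imread('pics/side5.png');print(corner(t0,(355,288,372,304)))
s0=cv2.imread('pics/side0.png');
g=cv2.resize(np.hstack([s0[270:340,330:400],t0[260:330,330:400]]),None,fx=5,fy=5,interpolation=cv2.INTER_CUBIC);cv2.imwrite('pics/m6.png',g)
E
```

```text
4 [np.int64(215), np.int64(215), np.int64(215), np.int64(215), np.int64(215), np.int64(215), np.int64(215), np.int64(215), np.int64(215), np.int64(215), np.int64(215), np.int64(216), np.int64(216)] [np.int64(399), np.int64(399), np.int64(399), np.int64(399), np.int64(399), np.int64(383), np.int64(383), np.int64(383), np.int64(382), np.int64(382)]Traceback (most recent call last):
  File "<stdin>", line 6, in <module>
ValueError: max() iterable argument is empty
```

```bash
python3 - <<'E'
from h import *
S=cam('side');c0=np.array([.5672,-.2041,.058])
# hinge: 175 mm behind foot; foot z 22 level -> corner at level rel. hinge: x -.185, z +.05-.. ; hinge height unknown ~.06
for th in(-.08,-.04,-.02,0,.02):
    dz=.175*(th+.08);dx=.05*(th+.08)
    print(th,proj(S,c0+dx*BX+[0,0,dz]),proj(S,c0+dx*BX+[0,0,dz]+.045*BY))
a=cv2.imread('pics/side0.png');b=cv2.imread('pics/side5.png')
for im,(x,y) in((a,(379,316)),(b,(363,296))):
    print(im[y-6:y+9,x,:].tolist())
g=cv2.resize(np.hstack([a[285:345,345:415],b[265:325,330:400]]),None,fx=5,fy=5,interpolation=cv2.INTER_CUBIC);cv2.imwrite('pics/m6.png',g)
E
```

```text
-0.08 [370.953 314.58 ] [360.368 298.809]
-0.04 [372.061 311.816] [361.408 296.064]
-0.02 [372.619 310.426] [361.931 294.683]
0 [373.179 309.031] [362.456 293.298]
0.02 [373.74  307.631] [362.983 291.908]
[[120, 175, 206], [120, 173, 203], [107, 159, 189], [83, 122, 151], [66, 96, 120], [65, 96, 118], [70, 106, 134], [73, 112, 146], [64, 99, 133], [58, 88, 121], [55, 85, 117], [58, 88, 121], [60, 91, 127], [61, 95, 129], [60, 94, 127]]
[[122, 177, 213], [125, 179, 214], [126, 179, 216], [123, 178, 212], [116, 167, 201], [93, 135, 165], [76, 111, 136], [73, 104, 130], [74, 110, 137], [73, 111, 147], [66, 102, 138], [61, 94, 130], [59, 92, 126], [58, 91, 126], [62, 95, 130]]
```

View pics/m6.png

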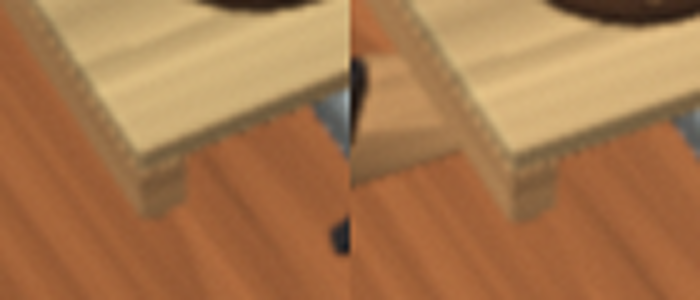

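Call:
apply_moves:
  moves:
    - [0.5,-0.03,0,0,0,0]
    - [0.5,-0.03,0,0,0,0]
    - [0,0,0,0,0,0]
    - [0,0,0,0,0,0]
    - [0,0,0,0,0,0]
    - [0,0,0,0,0,0]

```text
clock: 12.9
tcp_pos: [0.5214, -0.0662, 0.0113]
tool_rot: [0.031, 0.999, 0.002, -0.009]
ft_force: [-15.8, 1.6, 11.9]
grip_width: 0.0445
grip_force: 43.1
```

```bash
cat >> h.py <<'E'
def edge(im):
    # rows of the board's top/front-right edge in the side view, per column right of the corner
    g=cv2.GaussianBlur(im,(3,3),0)[:,:,2].astype(float);o=[]
    for c in range(370,400,3):
        r=np.arange(265,310);d=np.diff(g[265:310,c]);k=np.argmin(d);w=d[k-2:k+3];o.append(r[k]+.5+(w*np.arange(-2,3)).sum()/w.sum())
    return np.array(o)
E
python3 - <<'E'
from h import *
to([.5205,-.067,.012],tool(np.array([0,0,-1.]),-BX))
s=viewer.grab_frame('side')[:,:,::-1];cv2.imwrite('pics/side6.png',s)
print(edge(cv2.imread('pics/side5.png')),edge(s))
E
```

```text
t 12.9 tcp [ 0.521 -0.066  0.011] d cm [-0.085 -0.082  0.069] rotvec deg [-0.269 -1.047  0.028] 1.081049673986213 q [-0.267  0.548 -0.496  0.547 -0.    -0.205] F [-15.755   1.566  11.935] w 0.044508027275955306
[292.477 291.477 290.454 289.398 288.398 287.399 286.354 285.318 284.49
 283.437] [291.477 290.523 289.511 288.534 287.557 286.59  285.58  284.602 283.739
 282.691]
```

Call:
apply_moves:
  moves:
    - [-0.3,0.02,0.1,0,0,0]
    - [-0.2,0.01,0,0,0,0]
    - [0,0,0,0,0,0]

```text
clock: 13.25
tcp_pos: [0.5214, -0.0664, 0.0124]
tool_rot: [0.031, 1.0, 0.002, -0.004]
ft_force: [-6.2, 0.9, -5.1]
grip_width: 0.0443
grip_force: 41.8
```

Call:
apply_moves:
  moves:
    - [0,0,0,0,0,0]
    - [0,0,0,0,0,0]
    - [0,0,0,0,0,0]
    - [0,0,0,0,0,0]
  grip: 0.6

```text
clock: 13.65
tcp_pos: [0.5253, -0.0675, 0.0144]
tool_rot: [0.031, 1.0, 0.002, -0.001]
ft_force: [-0.0, -0.7, 0.1]
grip_width: 0.0684
grip_force: 0.0
```

Call:
apply_moves:
  moves:
    - [-0.3,0,2,0,0,0]
    - [-0.3,0,2,0,0,0]
    - [-0.5,0,2,0,0,0]
    - [-2,0,2,0,0,0]
    - [-3,0,2,0,0,0]
    - [-4,0,2,0,0,0]
    - [-4,0,2,0,0,0]
    - [-3,0,2,0,0,0]

```text
clock: 14.45
tcp_pos: [0.3508, -0.0668, 0.1745]
tool_rot: [0.031, 1.0, 0.002, -0.002]
ft_force: [0.6, -0.8, -0.1]
grip_width: 0.0678
grip_force: 0.0
```

```bash
python3 - <<'E'
from h import *
T=cam('top');S=cam('side')
to([.5205,-.067,.012],tool(np.array([0,0,-1.]),-BX))
s=viewer.grab_frame('side')[:,:,::-1].copy();t=viewer.grab_frame('top')[:,:,::-1].copy();cv2.imwrite('pics/side7.png',s);cv2.imwrite('pics/top7.png',t)
print(edge(s)-edge(cv2.imread('pics/side6.png')))
a=cv2.resize(s[265:345,325:405],(400,400),interpolation=cv2.INTER_CUBIC);b=cv2.resize(t[190:310,280:400],(396,400),interpolation=cv2.INTER_CUBIC)
cv2.imwrite('pics/m7.png',np.hstack([a,b]))
E
```

```text
t 14.45 tcp [ 0.351 -0.067  0.174] d cm [ 16.968  -0.025 -16.247] rotvec deg [-0.205 -0.215  0.019] 0.2982244173913795 q [-0.397  0.025 -0.726  0.825  0.002 -0.336] F [ 0.574 -0.781 -0.066] w 0.06775448637431658
[-0.012  0.001  0.045  0.057  0.001  0.025  0.034  0.024 -0.028  0.011]
```

View pics/m7.png

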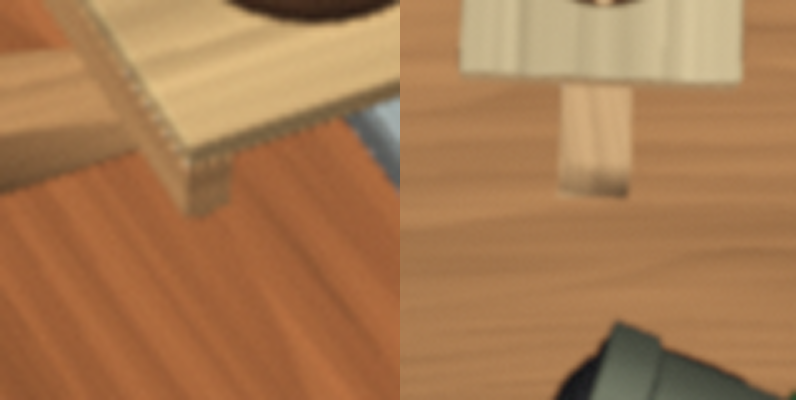

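```bash
python3 - <<'E'
from h import *
T=cam('top');S=cam('side')
f=lambda x,y:(220+x/3-.33,105+y/3-.33)
p0,e0=tri(T,f(549,336),S,(373.4,316.4));print('sag corner',p0,e0)
p1,e1=tri(T,(383.3,214.6),S,(363,296.1));print('now corner',p1,e1,'dz',p1[2]-p0[2],'want ~.014')
b=plane(T,(338.5,248.6),0.002);ed=plane(T,(339.5,214.2),.072);print('butt',b,'edge',ed,'edge-butt along bed x',(ed-b)@BX,'origin past foot mm',((b-ed)@BX+.080-.010)*1e3)
t=cv2.imread('pics/top7.png').astype(int)
print([(r,t[r,332:345].mean(0).astype(int).tolist()) for r in range(234,254,2)],[(r,t[r,332:345].mean(0).astype(int).tolist()) for r in range(209,220)])
# side-edge (right top edge) lines: -y side top edge of board, rows at given column in side0 vs now
for n,(x0,x1,y0,y1) in dict(side0=(382,410,285,322),side7=(370,400,265,310)).items():
    g=cv2.GaussianBlur(cv2.imread(f'pics/{n}.png'),(3,3),0)[:,:,2].astype(float);P=[]
    for c in range(x0,x1,2):
        d=np.diff(g[y0:y1,c]);k=np.argmin(d[2:-2])+2;w=d[k-2:k+3];P.append((c,y0+k+.5+(w*np.arange(-2,3)).sum()/w.sum()))
    P=np.array(P);l=np.polyfit(*P.T,1);print(n,l,np.abs(np.polyval(l,P[:,0])-P[:,1]).max())
    # same board line predicted for tilts: point 60 mm back of the front corner & corner
    for th in((-.08,) if n=='side0' else(-.03,-.02,-.01,0,.01,.02)):
        c0=np.array([.5672,-.2041,.058]);o=np.zeros(3) if n=='side0' else .045*BY
        q=[]
        for back in(.02,.06):
            q.append(proj(S,c0+o+BX*(.05*(th+.08)+back)+[0,0,.175*(th+.08)+back*(-th)*-1]))
        q=np.array(q);print(th,'row resid',np.polyval(l,q[:,0])-q[:,1])
E
```

```text
sag corner [ 0.57  -0.206  0.052] 0.003868372360377891
now corner [ 0.572 -0.162  0.067] 0.002366699853972084 dz 0.014691539971460277 want ~.014
butt [ 0.507 -0.068  0.002] edge [ 0.574 -0.069  0.072] edge-butt along bed x 0.06610330545673332 origin past foot mm 3.8966945432666824
[(234, [120, 165, 203]), (236, [120, 166, 203]), (238, [117, 162, 199]), (240, [106, 149, 185]), (242, [94, 133, 167]), (244, [84, 120, 152]), (246, [77, 110, 141]), (248, [78, 114, 148]), (250, [85, 128, 175]), (252, [81, 124, 171])] [(209, [137, 177, 194]), (210, [137, 176, 194]), (211, [136, 174, 192]), (212, [127, 165, 185]), (213, [112, 149, 173]), (214, [100, 138, 169]), (215, [103, 145, 180]), (216, [114, 159, 196]), (217, [120, 166, 203]), (218, [122, 168, 205]), (219, [122, 168, 205])]
side0 [ -0.401 464.519] 0.07774876612046455
-0.08 row resid [ 0.187 -1.821]
side7 [ -0.325 411.666] 0.10418067599420056
-0.03 row resid [-1.303 -1.511]
-0.02 row resid [-0.632 -0.712]
-0.01 row resid [0.041 0.089]
0 row resid [0.714 0.892]
0.01 row resid [1.389 1.698]
0.02 row resid [2.066 2.505]
```

```bash
python3 - <<'E'
from h import *
S=cam('side')
def pred(th,car,back,z0):
    c0=np.array([.5672,-.2041,z0])+car*BY+BX*(.05*(th+.08)+back)+[0,0,.175*(th+.08)-back*th];return proj(S,c0)
for car,ths,l in((0,(-.09,-.08,-.07),(-.401,464.519)),(.045,(-.02,-.01,0,.01,.02),(-.325,411.666))):
    for th in ths:
        q=np.array([pred(th,car,b,.058) for b in(.02,.06)]);print(car,th,'slope',(q[1]-q[0])[1]/(q[1]-q[0])[0],'resid',np.polyval(l,q[:,0])-q[:,1])
s=cv2.imread('pics/side7.png');to([.5205,-.067,.012],tool(np.array([0,0,-1.]),-BX))
E
```

```text
0 -0.09 slope -0.4137772613396939 resid [0.728 0.963]
0 -0.08 slope -0.40630651127321843 resid [1.236 1.334]
0 -0.07 slope -0.3988104683720636 resid [1.745 1.705]
0.045 -0.02 slope -0.3505518139272587 resid [-0.413  0.046]
0.045 -0.01 slope -0.3426834057926158 resid [0.122 0.44 ]
0.045 0 slope -0.33478992130127083 resid [0.658 0.834]
0.045 0.01 slope -0.3268711064939361 resid [1.195 1.229]
0.045 0.02 slope -0.31892670498629555 resid [1.733 1.624]
t 14.55 tcp [ 0.351 -0.067  0.176] d cm [ 16.957  -0.006 -16.379] rotvec deg [-0.147 -0.087  0.087] 0.19148179497653547 q [-0.398  0.021 -0.726  0.826  0.002 -0.335] F [ 0.881  1.222 -0.793] w 0.06829451133376402
```

The board reads level by every measure: tilt +0.002 to +0.011 rad against a limit of 0.018. The wedge lies flat and is released, so I'm handing it in.

```bash
python3 -c "
from station import ticket
print(ticket.sign_off())"
```

```text
the job is handed in; nothing more can be done
None
```

I handed the job in at about 14.6 s: the carriage is one notch towards the drill post with the plunger home, and the board is level on the wedge (tilt about +0.006 rad by my estimate, limit 0.018). The hand-in gave no pass or fail result.

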